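Lower the funnel stand by one hole

TASK

Bring the funnel down over the mould by one hole of its telescoping stand: squeeze the red sprung button in, slide the upper tube a little way down off its hole, let go of the button while the tube is between the two holes, then ease the tube gently on down until the pin snaps into the next hole and the button pops right out again. Never force the tube against its pin, and leave the mould, jar, beaker and spatula where they are.

Things in the scene. Friction and masses are not known exactly. Their poses are not given: they have to be found in the camera images.
- stand: Fixed funnel stand. Dark grey iron base plate 130 x 240 x 14 mm (local x -65 to 65, y -60 to 180); origin at table level on the axis of the upright post, z up. Post: square steel tube 16 x 16 mm, 195 mm high, with locking holes in its +x face.
- upper_hole (a point): Centre of the upper hole in the post's +x face, 185 mm above the table. The next hole, in a brass strip let into the post and clamped at another height each time, is 36 to 62 mm below it (not measured: find it by feel). There are no others. Holes are 8.5 mm high, the pin is 6 mm high. Axes as the stand's.
- tube (a joint): How far the aluminium upper tube has slid down over the post (m): 0 with its pin in the upper hole (start), growing downwards, end stop 0.080. It weighs about 0.35 kg with the funnel; friction of about 8 N holds it wherever it is left, so moving it down takes a push of 3 to 8 N once the pin is clear. With the pin in a hole it cannot go down, and hard pushing breaks the pin.
- tube_top (a point): Centre of the flat top of the tube's black cap (22 x 22 mm), a place to push down on; 284 mm above the table at the start. The tube below is 26 x 26 mm square (stand's x, y), centred on the post's axis, 111 mm tall with the cap. Near its lower end a black pin housing 24 mm high stands 11 mm out of its +x side. Axes as the stand's.
- button (a joint): How far the red button is in (m): 0 fully out, 0.007 fully in; it moves along the stand's +x. Spring: 3.6 N to start, 8 N fully in. Pressing it draws the square pin, 5 mm deep in its hole, out of the post: clear from 0.005 on. Let go between holes, the pin rests on the post and the button stays at 0.005; it springs out to 0 when the pin drops into a hole.
- button_face (a point): Centre of the outer face of the red button, a 20 mm round knob on the tube's -x side, 26 mm below the top of the cap; face 22 mm from the post's axis when out, 15 mm when in. Pinch it against the tube's flat +x side (13 mm beyond the axis): 35 mm wide with the button out, 28 mm with it in. Axes as the stand's.
- funnel_mouth (a point): Centre of the mouth of the white funnel (72 mm across, 75 mm tall, in an aluminium ring 77 mm across), 100 mm from the post's axis along the stand's +y; rigid with the tube, its mouth 72 mm below the top of the tube's cap.
- mould: Bystander: black open ring mould, 80 mm wide, 40 mm high, loose on the base plate under the funnel; origin at the centre of its underside.
- jar: Bystander: white jar with blue cap, 60 mm wide, 100 mm high, loose; origin at the centre of its underside.
- beaker: Bystander: steel cup, 64 mm wide, 75 mm high, loose; origin at the centre of its underside.
- spatula: Bystander: spatula lying flat on the table along its own x axis, loose.

How it is judged:
By the outcome, as a careful person would: the job done as asked, in the order asked, and still so for the second after the job is handed in, with the robot touching nothing.
It also fails if it takes over 43 s, if anything falls off the work surface, if the arm or the gripper's body presses on something with over 40 N, if the wrist force passes 120 N, or if a joint passes its speed limit or range.

ROBOT

A 6-joint arm with a two-finger parallel gripper is mounted at the origin on the work surface. World frame = base frame: x ahead of the robot, y to its left, z up, the work surface at z = 0. Lengths are in m, angles in degrees, forces in N, time in s.
With the tool pointing down it reaches from about 0.4 to 0.825 m from the base axis. Payload 7 kg.
Tool frame: the origin (TCP) lies at the very end of the fingers, on their centre line; the grasp point (between the pads) lies 19 mm behind it; x points along the fingers, z is the direction in which the jaws open and shut, and the axes are right-handed (so a half turn about x gives the same grasp; the last joint's range is limited). The gripper opens to 85 mm and grips with 20 to 120 N. Pads are 22 mm wide; open, the fingers measure 114 mm over their backs; the gripper's body (76 mm by 85 mm) begins 54 mm behind the grasp point. The pads swing forward as they close: fully open they stand 13 mm farther back than shut.
Start: joints at [92.768, 20.546, 0.682, 0, -70.136, -16.507], TCP at [0.16, 0.656, 0.231] pointing down, gripper open.
Joint ranges: [-176.03, 176.03], [-82.01, 121.73], [-58.28, 71.71], [-173.87, 95.51], [-174.79, -0.11], [-173.66, 173.66]. Speed limits (degrees/s): [136.94, 136.94, 172.46, 180, 180, 180].

INTERFACE

Orientations are given as a 3x3 rotation matrix whose columns are the frame's x, y, z axes.
In Python, from station import r gives the robot as it stands.
- The arm moves only by the tool move_arm, never from a script. Its argument "rows" is a list of rows, each an object of numbers: "tx", "ty", "tz": the shift along the world's x, y, z in mm; "twist": the turn about the world's z in rad; "claw": the finger opening in mm, from 0 to 85.4. A call has 1 to 10 rows; each row is the pose to reach, as a shift and turn from the pose commanded when the call began; what a row does not reach only later rows make up. A row lasts 1/8 s, in which the tool goes at most 62.5 mm and 10.7 degrees, less where a joint would pass 70% of its speed; a pose out of reach is approached as far as the arm can. A call with a gripper value outside its range is refused whole. The fingers move at their own pace and stop on an object; "force" is the grip in N (left out, the last holds). Time passes only in rows, so rows that repeat a pose let the fingers close. It gives the time, the measured TCP pose, the force and the opening at its end, in the units of the state.
- r.state(): the state, without advancing time (a new reading comes with each control period).
- r.grab_frame(name): name is "side" or "top"; returns the picture (420x560x3 uint8, red, green, blue); there is no depth.
- r.camera_params(name): a dict with "fx", "fy", "cx", "cy" (pixels), "R" (3x3) and "t" (3): a world point X has camera coordinates R X + t. Camera axes: x right, y down, z forward; pixel columns grow to the right and rows downward; lengths in m; the calibration is good to about 2 mm. A picture is of the moment at which its call begins. camera_params takes no time and is no camera call.
- r.sign_off(): hands the job in, once; it reports no verdict.
The state is a dict: "clock": time; "joint_positions": joint angles; "qvel": joint speeds; "effort": joint torques, N m; "tcp_pos": TCP position; "eef_rot": TCP orientation; "force": force on the tool from outside, world axes, zero at the start; "torque": the same for the moment, N m; "grip_width": finger opening in m.
Only numpy, scipy, OpenCV 4.12 (cv2) and the standard library are available. Lean on these libraries where they do the work, as an engineer would, in place of code of your own. Each camera call takes 0.05 s, during which the arm holds its last target. There are 200 camera calls.

## Working session

There is one attempt and no reset: what is moved stays moved. The work goes in short steps, Python scripts to look and compute and a tool call to move; the robot and the scene stay as the last step left them, time stands still between calls to the robot, and variables do not carry over. Pictures are saved under pics/ and viewed, about 8 in all and at most 12, crops included, and the job is handed in when it is done.

Besides the shell and the picture viewer there is one more tool, called as name([rows], argument=value, ...), one row to a line, values as JSON. move_arm: Moves the arm, as the interface text tells. Its arguments: {"type":"object","properties":{"rows":{"type":"array","items":{"type":"object","properties":{"tx":{"type":"number"},"ty":{"type":"number"},"tz":{"type":"number"},"twist":{"type":"number"},"claw":{"type":"number"}}}},"force":{"type":"number"}},"required":["rows"]}

```bash
ls; mkdir -p pics; python3 - <<'E'
from station import r
import cv2,numpy as np
s=r.state();print({k:np.round(v,3).tolist() for k,v in s.items()})
for n in("side","top"):
    im=r.grab_frame(n);cv2.imwrite(f"pics/{n}0.png",im[:,:,::-1]);np.save(f"{n}0.npy",im)
    p=r.camera_params(n);print(n,{k:np.round(v,3).tolist() for k,v in p.items()})
E
```

```text
pics
{'clock': 0.0, 'joint_positions': [92.767, 20.593, 0.634, -0.019, -70.136, -16.506], 'qvel': [0.061, 0.126, 0.054, 0.062, 0.03, 0.042], 'effort': [0.0, -58.332, 29.342, 6.937, -0.006, 0.0], 'tcp_pos': [0.16, 0.655, 0.23], 'eef_rot': [[-0.0, 0.971, -0.238], [-0.002, -0.238, -0.971], [-1.0, 0.0, 0.002]], 'force': [0.453, 0.567, -0.217], 'torque': [0.014, -0.058, -0.012], 'grip_width': 0.085}
side {'fx': 472.059, 'fy': 472.059, 'cx': 281.89, 'cy': 212.21, 'R': [[-0.772, -0.636, 0.001], [-0.488, 0.591, -0.642], [0.408, -0.496, -0.767]], 't': [0.535, 0.327, 0.939]}
top {'fx': 410.295, 'fy': 410.295, 'cx': 270.193, 'cy': 204.212, 'R': [[0.03, -1.0, 0.006], [-0.987, -0.03, -0.159], [0.159, -0.002, -0.987]], 't': [0.123, 0.608, 1.164]}
```

View pics/side0.png

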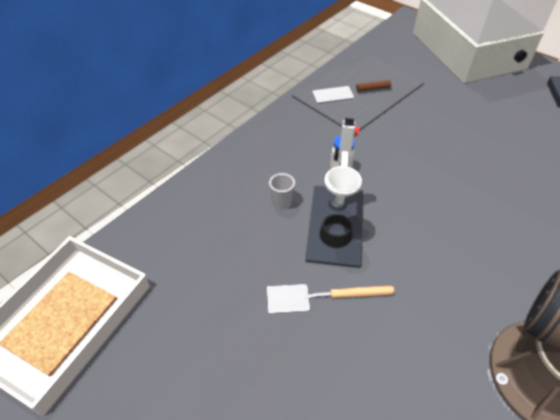

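View pics/top0.png

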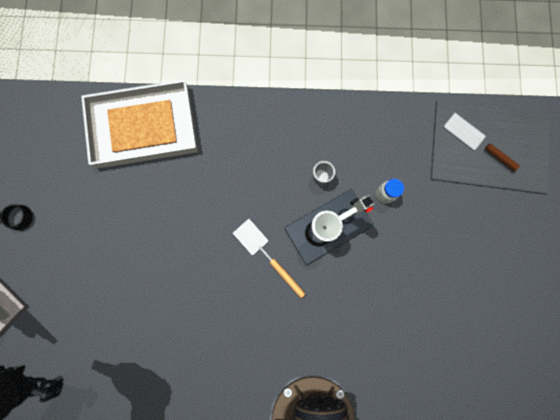

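The side view shows the cap at about (349,122), red button at (355,131) and funnel at (343,180). In the top view the cap is at (367,201), button at (369,210), funnel at (326,227), and the jar stands close by at (391,190).

```bash
python3 - <<'E'
import cv2,numpy as np
a=np.load("top0.npy")[165:275,270:420];b=np.load("side0.npy")[105:215,290:400]
a=cv2.resize(a,None,fx=5,fy=5,interpolation=cv2.INTER_NEAREST)
b=cv2.resize(b,None,fx=5,fy=5,interpolation=cv2.INTER_NEAREST)
cv2.imwrite("pics/crA.png",a[:,:,::-1]);cv2.imwrite("pics/crB.png",b[:,:,::-1])
for n in("top","side"):
    im=np.load(n+"0.npy").astype(int);R,G,B=im[...,0],im[...,1],im[...,2]
    m=(R>130)&(G<80)&(B<80);m[:,420:]=0;m[:,:300]=0
    ys,xs=np.nonzero(m);print(n,len(xs),xs.mean(),ys.mean(),xs.min(),xs.max(),ys.min(),ys.max())
E
```

```text
top 24 369.0416666666667 209.04166666666666 366 372 207 212
side 14 356.2857142857143 131.71428571428572 355 358 129 134
```

View pics/crA.png

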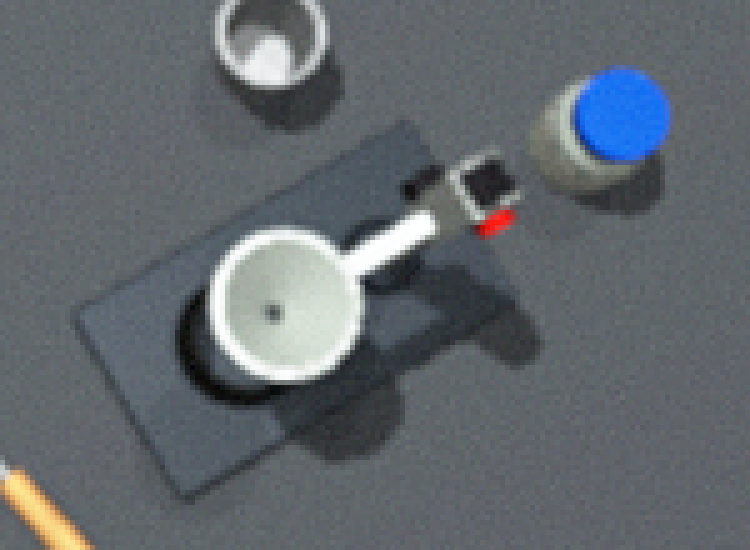

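View pics/crB.png

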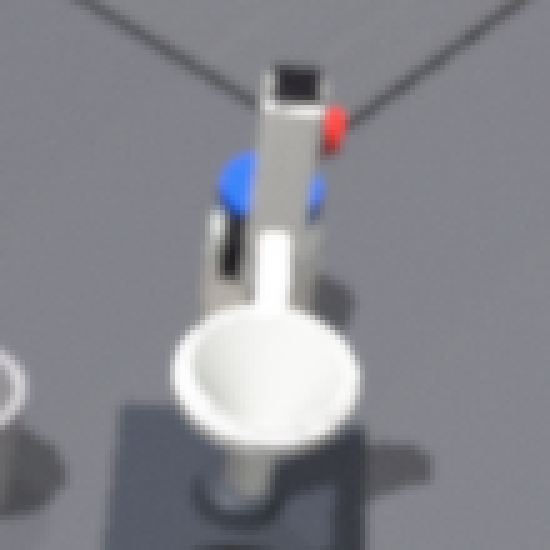

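```bash
cat > h.py <<'E'
import numpy as np
from station import r
def ray(n,u,v):
    p=r.camera_params(n);R=np.array(p["R"]);t=np.array(p["t"])
    return -R.T@t, R.T@np.array([(u-p["cx"])/p["fx"],(v-p["cy"])/p["fy"],1])
def plane(n,u,v,z):
    o,d=ray(n,u,v);return o+d*(z-o[2])/d[2]
def tri(a,b):
    L=[ray("top",*a),ray("side",*b)];A=0;c=0
    for o,d in L:
        d=d/np.linalg.norm(d);P=np.eye(3)-np.outer(d,d);A=A+P;c=c+P@o
    return np.linalg.solve(A,c)
E
python3 - <<'E'
from h import *
np.set_printoptions(precision=4,suppress=True)
T=lambda x,y:(270+x/5-.5,165+y/5-.5); S=lambda x,y:(290+x/5-.5,105+y/5-.5)
ct,cs=T(489,186),S(297,82);ft,fs=T(287,304),S(267,376)
print("cap",plane("top",*ct,.284),plane("side",*cs,.284),tri(ct,cs))
print("fun",plane("top",*ft,.212),plane("side",*fs,.212),tri(ft,fs))
print("but",plane("top",369,209,.258),plane("side",356.3,131.7,.258))
c=[plane("top",*T(*q),.014) for q in((75,315),(190,497),(405,122),(520,304))]
print("corners",c)
for d in(plane("top",*ct,.284)-plane("top",*ft,.212),c[2]-c[0],c[0]-c[1]): print(np.linalg.norm(d[:2]),np.degrees(np.arctan2(d[1],d[0])))
print("jar",plane("top",*T(622,115),.1)); 
E
```

```text
cap [ 0.5787 -0.0893  0.284 ] [ 0.5837 -0.0908  0.284 ] [ 0.5798 -0.0876  0.2876]
fun [ 0.5276 -0.0039  0.212 ] [ 0.5285 -0.0016  0.212 ] [ 0.5286 -0.0037  0.21  ]
but [ 0.5654 -0.0996  0.258 ] [ 0.5667 -0.0992  0.258 ]
corners [array([0.5395, 0.0957, 0.014 ]), array([0.433 , 0.0248, 0.014 ]), array([ 0.6642, -0.1034,  0.014 ]), array([ 0.5543, -0.1727,  0.014 ])]
0.0996201809660455 -59.09953633280884
0.2349845624978452 -57.94141274041775
0.12792627037259152 33.682138263466996
jar [ 0.6544 -0.21    0.1   ]
```

move_arm([
  {"tz": 50,"claw": 85},
  {"tx": 25,"ty": -45,"tz": 100,"twist": -0.05},
  {"tx": 50,"ty": -90,"tz": 100,"twist": -0.13},
  {"tx": 77,"ty": -138,"tz": 100,"twist": -0.21},
  {"tx": 104,"ty": -186,"tz": 100,"twist": -0.29},
  {"tx": 131,"ty": -234,"tz": 100,"twist": -0.37},
  {"tx": 158,"ty": -282,"tz": 100,"twist": -0.45},
  {"tx": 185,"ty": -330,"tz": 100,"twist": -0.53},
  {"tx": 212,"ty": -378,"tz": 100,"twist": -0.61},
  {"tx": 239,"ty": -426,"tz": 100,"twist": -0.69},
], force=20)

```text
invalid input
```

move_arm([
  {"tx": 27,"ty": -48,"twist": -0.05},
  {"tx": 54,"ty": -96,"twist": -0.09},
  {"tx": 81,"ty": -144,"twist": -0.09},
  {"tx": 108,"ty": -192,"twist": -0.09},
  {"tx": 130,"ty": -232,"twist": -0.09},
  {"tx": 150,"ty": -268,"twist": -0.09},
  {"tx": 166,"ty": -298,"twist": -0.09},
  {"tx": 178,"ty": -319,"twist": -0.09},
  {"tx": 178,"ty": -319,"twist": -0.09},
  {"tx": 178,"ty": -319,"twist": -0.09},
])

```text
invalid input
```

```bash
python3 - <<'E'
from h import *
import cv2
ims=[]
for n,sl in(("side",(slice(60,190),slice(280,420))),("top",(slice(150,280),slice(290,430)))):
    im=r.grab_frame(n);ims.append(cv2.resize(im[sl],None,fx=2.8,fy=2.8,interpolation=cv2.INTER_CUBIC))
cv2.imwrite("pics/above.png",np.hstack(ims)[:,:,::-1])
s=r.state();print(s["clock"],s["tcp_pos"],np.degrees(np.arctan2(s["eef_rot"][1][2],s["eef_rot"][0][2])),s["force"],s["grip_width"])
E
```

```text
0.2 [0.16027622 0.65543792 0.23072126] -103.74208882130638 [-0.53602709  0.97514147 -0.38246358] 0.08561751539027736
```

View pics/above.png

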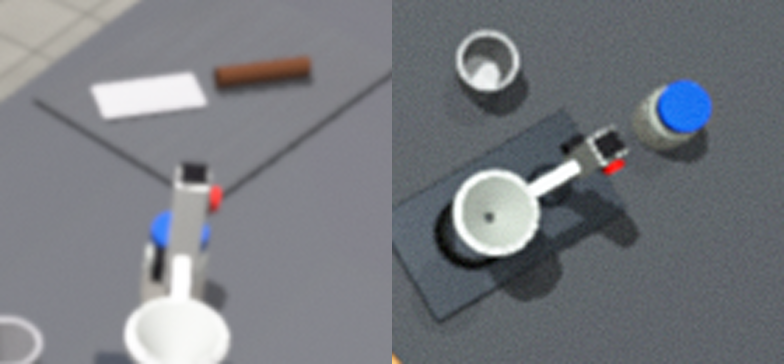

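The arm did not move, because both calls were refused, and the scene is unchanged. I'll retry with every key given in each row.

move_arm([
  {"tx": 0,"ty": 0,"tz": 50,"twist": 0,"claw": 85},
  {"tx": 25,"ty": -45,"tz": 100,"twist": -0.05,"claw": 85},
  {"tx": 50,"ty": -90,"tz": 100,"twist": -0.13,"claw": 85},
  {"tx": 77,"ty": -138,"tz": 100,"twist": -0.21,"claw": 85},
  {"tx": 104,"ty": -186,"tz": 100,"twist": -0.29,"claw": 85},
  {"tx": 131,"ty": -234,"tz": 100,"twist": -0.37,"claw": 85},
  {"tx": 158,"ty": -282,"tz": 100,"twist": -0.45,"claw": 85},
  {"tx": 185,"ty": -330,"tz": 100,"twist": -0.53,"claw": 85},
  {"tx": 212,"ty": -378,"tz": 100,"twist": -0.61,"claw": 85},
  {"tx": 239,"ty": -426,"tz": 100,"twist": -0.69,"claw": 85},
], force=20)

```text
clock: 1.45
tcp_pos: [0.3997, 0.2279, 0.3315]
eef_rot: [[0.0, 0.596, -0.803], [0.001, -0.803, -0.596], [-1.0, -0.0, -0.001]]
force: [1.2, 0.2, 0.1]
grip_width: 0.0851
```

move_arm([
  {"tx": 27,"ty": -48,"tz": 0,"twist": -0.05,"claw": 75},
  {"tx": 54,"ty": -96,"tz": 0,"twist": -0.09,"claw": 75},
  {"tx": 81,"ty": -144,"tz": 0,"twist": -0.09,"claw": 75},
  {"tx": 108,"ty": -192,"tz": 0,"twist": -0.09,"claw": 75},
  {"tx": 130,"ty": -232,"tz": 0,"twist": -0.09,"claw": 75},
  {"tx": 150,"ty": -268,"tz": 0,"twist": -0.09,"claw": 75},
  {"tx": 166,"ty": -298,"tz": 0,"twist": -0.09,"claw": 75},
  {"tx": 178,"ty": -319,"tz": 0,"twist": -0.09,"claw": 75},
  {"tx": 178,"ty": -319,"tz": 0,"twist": -0.09,"claw": 75},
])

```text
clock: 2.58
tcp_pos: [0.5776, -0.0906, 0.3304]
eef_rot: [[-0.001, 0.522, -0.853], [-0.0, -0.853, -0.522], [-1.0, -0.001, 0.001]]
force: [-0.4, 0.6, -0.2]
grip_width: 0.0748
```

```bash
python3 - <<'E'
from h import *
import cv2
ims=[]
for n,sl in(("side",(slice(60,190),slice(280,420))),("top",(slice(150,280),slice(290,430)))):
    im=r.grab_frame(n);ims.append(cv2.resize(im[sl],None,fx=2.8,fy=2.8,interpolation=cv2.INTER_CUBIC))
cv2.imwrite("pics/above1.png",np.hstack(ims)[:,:,::-1])
s=r.state();print(s["clock"],s["tcp_pos"],np.degrees(np.arctan2(s["eef_rot"][1][2],s["eef_rot"][0][2])),s["force"],s["grip_width"])
E
```

```text
2.675 [ 0.57707068 -0.0892954   0.33096997] -148.46636075143036 [-0.75151578  0.17706137  0.69312115] 0.07495951031486989
```

View pics/above1.png

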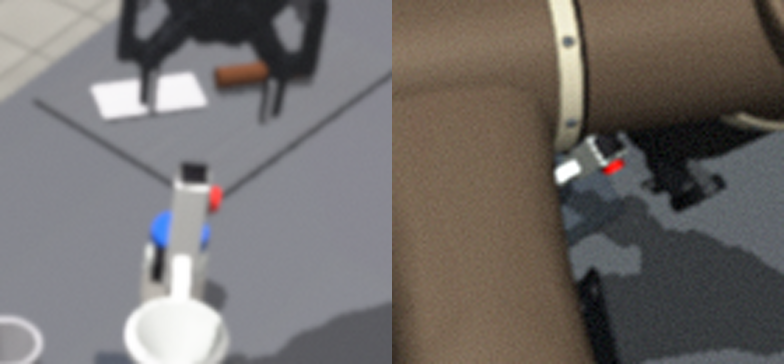

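The fingers straddle the tube in the side view (tips at crop (148,105) and (270,118)), and their midpoint agrees with the projected TCP. Next I lower and then close.

move_arm([
  {"tx": 0,"ty": 0,"tz": -30,"twist": 0,"claw": 75},
  {"tx": 0,"ty": 0,"tz": -60,"twist": 0,"claw": 75},
  {"tx": 0,"ty": 0,"tz": -85,"twist": 0,"claw": 65},
  {"tx": 0,"ty": 0,"tz": -95,"twist": 0,"claw": 55},
  {"tx": 0,"ty": 0,"tz": -95,"twist": 0,"claw": 50},
  {"tx": 0,"ty": 0,"tz": -95,"twist": 0,"claw": 46},
  {"tx": 0,"ty": 0,"tz": -95,"twist": 0,"claw": 46},
], force=20)

```text
clock: 3.55
tcp_pos: [0.5778, -0.0893, 0.2373]
eef_rot: [[0.002, 0.524, -0.852], [0.0, -0.852, -0.524], [-1.0, 0.001, -0.001]]
force: [-0.4, -0.8, 0.0]
grip_width: 0.0461
```

```bash
python3 - <<'E'
from h import *
import cv2
im=r.grab_frame("side")[50:170,290:420]
cv2.imwrite("pics/strad.png",cv2.resize(im,None,fx=4.5,fy=4.5,interpolation=cv2.INTER_CUBIC)[:,:,::-1])
E
```

```text
(no output)
```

View pics/strad.png

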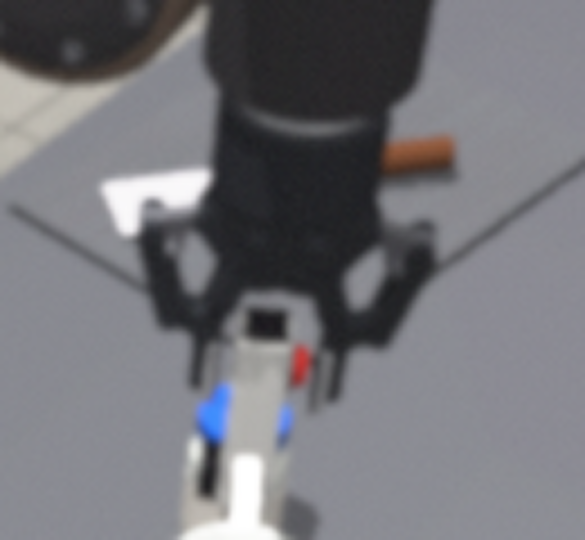

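The right pad is next to the red button (300,366) and the left pad has a wider gap to the tube's far side, which is as planned.

move_arm([
  {"tx": 0,"ty": 0,"tz": 0,"twist": 0,"claw": 38},
  {"tx": 0,"ty": 0,"tz": 0,"twist": 0,"claw": 33},
  {"tx": 0,"ty": 0,"tz": 0,"twist": 0,"claw": 30},
  {"tx": 0,"ty": 0,"tz": 0,"twist": 0,"claw": 29},
  {"tx": 0,"ty": 0,"tz": 0,"twist": 0,"claw": 29},
], force=20)

```text
clock: 4.22
tcp_pos: [0.5787, -0.0886, 0.2368]
eef_rot: [[0.003, 0.524, -0.852], [0.001, -0.852, -0.524], [-1.0, 0.001, -0.003]]
force: [3.6, 3.1, 0.4]
grip_width: 0.0295
```

move_arm([
  {"tx": 0.8,"ty": 0.5,"tz": 0,"twist": 0,"claw": 27},
  {"tx": 0.8,"ty": 0.5,"tz": 0,"twist": 0,"claw": 26},
  {"tx": 0.8,"ty": 0.5,"tz": 0,"twist": 0,"claw": 26},
  {"tx": 0.8,"ty": 0.5,"tz": 0,"twist": 0,"claw": 26},
], force=20)

```text
clock: 4.72
tcp_pos: [0.5795, -0.0882, 0.237]
eef_rot: [[0.003, 0.524, -0.852], [0.001, -0.852, -0.524], [-1.0, 0.001, -0.003]]
force: [4.5, 3.9, 3.0]
grip_width: 0.0272
```

move_arm([
  {"tx": 0.5,"ty": 0.3,"tz": -1,"twist": 0,"claw": 26},
  {"tx": 0.5,"ty": 0.3,"tz": -2,"twist": 0,"claw": 26},
], force=20)

```text
clock: 4.97
tcp_pos: [0.5795, -0.0882, 0.2348]
eef_rot: [[0.002, 0.524, -0.852], [0.0, -0.852, -0.524], [-1.0, 0.001, -0.002]]
force: [4.3, 3.9, 4.1]
grip_width: 0.0272
```

move_arm([
  {"tx": 0,"ty": 0,"tz": -2,"twist": 0,"claw": 26},
  {"tx": 0,"ty": 0,"tz": -4,"twist": 0,"claw": 26},
  {"tx": 0,"ty": 0,"tz": -6,"twist": 0,"claw": 26},
  {"tx": 0,"ty": 0,"tz": -8,"twist": 0,"claw": 26},
  {"tx": 0,"ty": 0,"tz": -10,"twist": 0,"claw": 26},
  {"tx": 0,"ty": 0,"tz": -12,"twist": 0,"claw": 26},
  {"tx": 0,"ty": 0,"tz": -12,"twist": 0,"claw": 26},
], force=20)

```text
clock: 5.85
tcp_pos: [0.5795, -0.0882, 0.2224]
eef_rot: [[0.002, 0.524, -0.852], [0.0, -0.852, -0.524], [-1.0, 0.001, -0.002]]
force: [5.0, 4.6, 1.4]
grip_width: 0.0271
```

```bash
python3 - <<'E'
from h import *
import cv2
im=r.grab_frame("side")[50:170,290:420]
cv2.imwrite("pics/slid.png",cv2.resize(im,None,fx=4.5,fy=4.5,interpolation=cv2.INTER_CUBIC)[:,:,::-1])
E
```

```text
(no output)
```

View pics/slid.png

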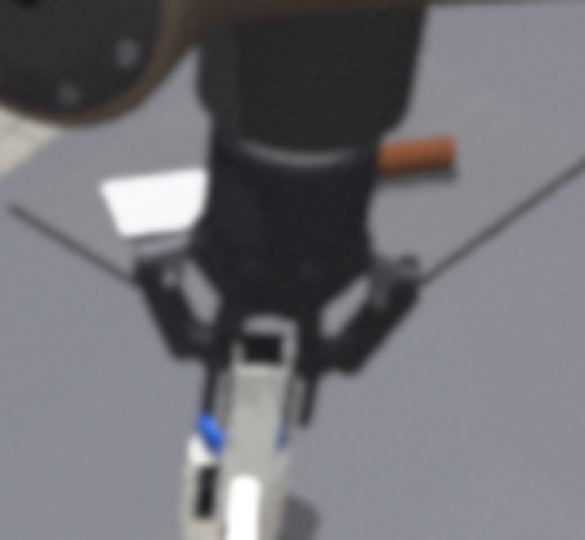

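The cap went from (266,323) to (263,347), about 14 mm, so the tube slid with the button held in. Now I release and go above it.

move_arm([
  {"tx": 0,"ty": 0,"tz": 0,"twist": 0,"claw": 40},
  {"tx": 0,"ty": 0,"tz": 0,"twist": 0,"claw": 55},
  {"tx": 0,"ty": 0,"tz": 0,"twist": 0,"claw": 60},
  {"tx": 0,"ty": 0,"tz": 0,"twist": 0,"claw": 60},
  {"tx": 0,"ty": 0,"tz": 20,"twist": 0,"claw": 60},
  {"tx": 0,"ty": 0,"tz": 50,"twist": 0,"claw": 60},
  {"tx": 0,"ty": 0,"tz": 80,"twist": 0,"claw": 60},
  {"tx": 0,"ty": 0,"tz": 100,"twist": 0,"claw": 40},
  {"tx": 0,"ty": 0,"tz": 100,"twist": 0,"claw": 15},
  {"tx": 0,"ty": 0,"tz": 100,"twist": 0,"claw": 0},
], force=20)

```text
clock: 7.15
tcp_pos: [0.5782, -0.0885, 0.3215]
eef_rot: [[-0.001, 0.523, -0.852], [0.0, -0.852, -0.523], [-1.0, -0.001, 0.001]]
force: [0.6, 1.2, -0.2]
grip_width: 0.0054
```

```bash
python3 - <<'E'
from h import *
import cv2
im=r.grab_frame("side")[50:170,290:420]
cv2.imwrite("pics/rel.png",cv2.resize(im,None,fx=4.5,fy=4.5,interpolation=cv2.INTER_CUBIC)[:,:,::-1])
E
```

```text
(no output)
```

View pics/rel.png

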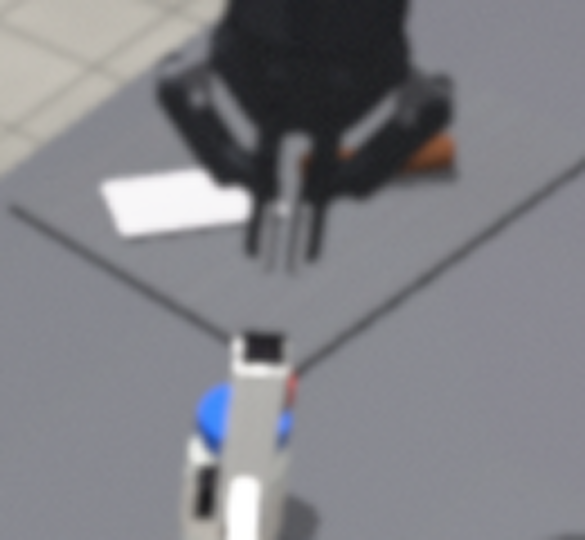

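The button is now a thin red sliver at (292,388), resting on the post as expected, and the tube stayed put. Next I descend onto the cap.

move_arm([
  {"tx": 0.5,"ty": 0.3,"tz": -25,"twist": 0,"claw": 0},
  {"tx": 0.5,"ty": 0.3,"tz": -42,"twist": 0,"claw": 0},
  {"tx": 0.5,"ty": 0.3,"tz": -45,"twist": 0,"claw": 0},
  {"tx": 0.5,"ty": 0.3,"tz": -47,"twist": 0,"claw": 0},
  {"tx": 0.5,"ty": 0.3,"tz": -49,"twist": 0,"claw": 0},
  {"tx": 0.5,"ty": 0.3,"tz": -51,"twist": 0,"claw": 0},
  {"tx": 0.5,"ty": 0.3,"tz": -53,"twist": 0,"claw": 0},
  {"tx": 0.5,"ty": 0.3,"tz": -55,"twist": 0,"claw": 0},
], force=20)

```text
clock: 8.2
tcp_pos: [0.5793, -0.0883, 0.2683]
eef_rot: [[0.001, 0.524, -0.852], [-0.0, -0.852, -0.524], [-1.0, 0.001, -0.001]]
force: [-3.2, 1.7, 8.5]
grip_width: 0.0003
```

move_arm([
  {"tx": 0,"ty": 0,"tz": -1.5,"twist": 0,"claw": 0},
  {"tx": 0,"ty": 0,"tz": -3,"twist": 0,"claw": 0},
  {"tx": 0,"ty": 0,"tz": -4.5,"twist": 0,"claw": 0},
  {"tx": 0,"ty": 0,"tz": -6,"twist": 0,"claw": 0},
  {"tx": 0,"ty": 0,"tz": -7.5,"twist": 0,"claw": 0},
  {"tx": 0,"ty": 0,"tz": -9,"twist": 0,"claw": 0},
  {"tx": 0,"ty": 0,"tz": -10.5,"twist": 0,"claw": 0},
  {"tx": 0,"ty": 0,"tz": -12,"twist": 0,"claw": 0},
  {"tx": 0,"ty": 0,"tz": -13.5,"twist": 0,"claw": 0},
])

```text
clock: 9.32
tcp_pos: [0.5793, -0.0882, 0.2552]
eef_rot: [[0.001, 0.524, -0.852], [-0.0, -0.852, -0.524], [-1.0, 0.001, -0.001]]
force: [-4.3, 1.4, 8.2]
grip_width: 0.0
```

move_arm([
  {"tx": 0,"ty": 0,"tz": -1,"twist": 0,"claw": 0},
  {"tx": 0,"ty": 0,"tz": -2,"twist": 0,"claw": 0},
  {"tx": 0,"ty": 0,"tz": -3,"twist": 0,"claw": 0},
])

```text
clock: 9.7
tcp_pos: [0.5793, -0.0883, 0.2522]
eef_rot: [[0.001, 0.524, -0.852], [-0.0, -0.852, -0.524], [-1.0, 0.001, -0.001]]
force: [-4.1, 2.2, 7.4]
grip_width: 0.0002
```

move_arm([
  {"tx": 0,"ty": 0,"tz": -1,"twist": 0,"claw": 0},
  {"tx": 0,"ty": 0,"tz": -2,"twist": 0,"claw": 0},
])

```text
clock: 9.95
tcp_pos: [0.5793, -0.0883, 0.2502]
eef_rot: [[0.001, 0.524, -0.852], [-0.0, -0.852, -0.524], [-1.0, 0.001, -0.001]]
force: [-3.8, 1.4, 8.0]
grip_width: -0.0002
```

move_arm([
  {"tx": 0,"ty": 0,"tz": -0.8,"twist": 0,"claw": 0},
  {"tx": 0,"ty": 0,"tz": -1.6,"twist": 0,"claw": 0},
])

```text
clock: 10.2
tcp_pos: [0.5793, -0.0882, 0.2486]
eef_rot: [[0.001, 0.524, -0.852], [-0.0, -0.852, -0.524], [-1.0, 0.001, -0.001]]
force: [-3.7, 1.7, 8.1]
grip_width: -0.0004
```

move_arm([
  {"tx": 0,"ty": 0,"tz": -0.8,"twist": 0,"claw": 0},
  {"tx": 0,"ty": 0,"tz": -1.6,"twist": 0,"claw": 0},
])

```text
clock: 10.45
tcp_pos: [0.5793, -0.0883, 0.247]
eef_rot: [[0.001, 0.524, -0.852], [-0.0, -0.852, -0.524], [-1.0, 0.001, -0.001]]
force: [-2.7, 2.1, 8.1]
grip_width: -0.0003
```

move_arm([
  {"tx": 0,"ty": 0,"tz": -0.8,"twist": 0,"claw": 0},
  {"tx": 0,"ty": 0,"tz": -1.6,"twist": 0,"claw": 0},
])

```text
clock: 10.7
tcp_pos: [0.5793, -0.0883, 0.2454]
eef_rot: [[0.001, 0.524, -0.852], [-0.0, -0.852, -0.524], [-1.0, 0.001, -0.001]]
force: [-3.9, 1.7, 8.7]
grip_width: -0.0001
```

move_arm([
  {"tx": 0,"ty": 0,"tz": -0.8,"twist": 0,"claw": 0},
  {"tx": 0,"ty": 0,"tz": -1.6,"twist": 0,"claw": 0},
])

```text
clock: 10.95
tcp_pos: [0.5793, -0.0883, 0.2438]
eef_rot: [[0.001, 0.524, -0.852], [-0.0, -0.852, -0.524], [-1.0, 0.001, -0.001]]
force: [-2.8, 1.3, 7.4]
grip_width: 0.0001
```

move_arm([
  {"tx": 0,"ty": 0,"tz": -0.8,"twist": 0,"claw": 0},
  {"tx": 0,"ty": 0,"tz": -1.6,"twist": 0,"claw": 0},
])

```text
clock: 11.2
tcp_pos: [0.5793, -0.0883, 0.2421]
eef_rot: [[0.001, 0.524, -0.852], [-0.0, -0.852, -0.524], [-1.0, 0.001, -0.001]]
force: [-3.5, 1.9, 7.7]
grip_width: 0.0
```

move_arm([
  {"tx": 0,"ty": 0,"tz": -0.8,"twist": 0,"claw": 0},
  {"tx": 0,"ty": 0,"tz": -1.6,"twist": 0,"claw": 0},
])

```text
clock: 11.45
tcp_pos: [0.5793, -0.0882, 0.2406]
eef_rot: [[0.001, 0.524, -0.852], [-0.0, -0.852, -0.524], [-1.0, 0.001, -0.001]]
force: [-3.9, 1.8, 7.5]
grip_width: 0.0003
```

move_arm([
  {"tx": 0,"ty": 0,"tz": -0.8,"twist": 0,"claw": 0},
  {"tx": 0,"ty": 0,"tz": -1.6,"twist": 0,"claw": 0},
])

```text
clock: 11.7
tcp_pos: [0.5793, -0.0883, 0.2389]
eef_rot: [[0.001, 0.524, -0.852], [-0.0, -0.852, -0.524], [-1.0, 0.001, -0.001]]
force: [-3.3, 1.0, 8.2]
grip_width: 0.0001
```

move_arm([
  {"tx": 0,"ty": 0,"tz": -0.8,"twist": 0,"claw": 0},
  {"tx": 0,"ty": 0,"tz": -1.6,"twist": 0,"claw": 0},
])

```text
clock: 11.95
tcp_pos: [0.5793, -0.0882, 0.2373]
eef_rot: [[0.001, 0.524, -0.852], [-0.0, -0.852, -0.524], [-1.0, 0.001, -0.001]]
force: [-3.1, 1.7, 7.8]
grip_width: -0.0001
```

move_arm([
  {"tx": 0,"ty": 0,"tz": -0.8,"twist": 0,"claw": 0},
  {"tx": 0,"ty": 0,"tz": -1.6,"twist": 0,"claw": 0},
])

```text
clock: 12.2
tcp_pos: [0.5793, -0.0882, 0.2358]
eef_rot: [[0.001, 0.524, -0.852], [-0.0, -0.852, -0.524], [-1.0, 0.001, -0.001]]
force: [-4.2, 1.9, 8.0]
grip_width: 0.0001
```

move_arm([
  {"tx": 0,"ty": 0,"tz": -0.8,"twist": 0,"claw": 0},
  {"tx": 0,"ty": 0,"tz": -1.6,"twist": 0,"claw": 0},
])

```text
clock: 12.45
tcp_pos: [0.5793, -0.0883, 0.2341]
eef_rot: [[0.001, 0.524, -0.852], [-0.0, -0.852, -0.524], [-1.0, 0.001, -0.001]]
force: [-3.3, 0.9, 7.6]
grip_width: 0.0
```

move_arm([
  {"tx": 0,"ty": 0,"tz": -0.8,"twist": 0,"claw": 0},
  {"tx": 0,"ty": 0,"tz": -1.6,"twist": 0,"claw": 0},
])

```text
clock: 12.7
tcp_pos: [0.5793, -0.0883, 0.2325]
eef_rot: [[0.001, 0.524, -0.852], [-0.0, -0.852, -0.524], [-1.0, 0.001, -0.001]]
force: [-2.6, 1.3, 8.4]
grip_width: -0.0002
```

move_arm([
  {"tx": 0,"ty": 0,"tz": -0.8,"twist": 0,"claw": 0},
  {"tx": 0,"ty": 0,"tz": -1.6,"twist": 0,"claw": 0},
])

```text
clock: 12.95
tcp_pos: [0.5793, -0.0882, 0.2309]
eef_rot: [[0.001, 0.524, -0.852], [-0.0, -0.852, -0.524], [-1.0, 0.001, -0.001]]
force: [-3.0, 1.0, 7.6]
grip_width: -0.0
```

```bash
cat > red.py <<'E'
from h import *
im=r.grab_frame("side").astype(int)[100:190,320:390];R,G,B=im[...,0],im[...,1],im[...,2]
ys,xs=np.nonzero((R>110)&(G<90)&(B<90));print(len(xs),xs.mean()+320,ys.mean()+100,np.ptp(xs))
E
python3 red.py; python3 - <<'E'
import numpy as np
im=np.load("side0.npy").astype(int)[100:190,320:390];R,G,B=im[...,0],im[...,1],im[...,2]
print(((R>110)&(G<90)&(B<90)).sum())
E
```

```text
23red.py:3: RuntimeWarning: Mean of empty slice.
  ys,xs=np.nonzero((R>110)&(G<90)&(B<90));print(len(xs),xs.mean()+320,ys.mean()+100,np.ptp(xs))
  ret = ret.dtype.type(ret / rcount)
Traceback (most recent call last):
  File "red.py", line 3, in <module>
    ys,xs=np.nonzero((R>110)&(G<90)&(B<90));print(len(xs),xs.mean()+320,ys.mean()+100,np.ptp(xs))
                                                                                      ~~~~~~^^^^
ValueError: zero-size array to reduction operation maximum which has no identity
```

No red shows, so the button is still in (23 red pixels when out). I keep going.

move_arm([
  {"tx": 0,"ty": 0,"tz": -0.8,"twist": 0,"claw": 0},
  {"tx": 0,"ty": 0,"tz": -1.6,"twist": 0,"claw": 0},
])

```text
clock: 13.25
tcp_pos: [0.5792, -0.0883, 0.2293]
eef_rot: [[0.001, 0.524, -0.852], [-0.0, -0.852, -0.524], [-1.0, 0.001, -0.001]]
force: [-3.0, 0.8, 8.4]
grip_width: 0.0002
```

move_arm([
  {"tx": 0,"ty": 0,"tz": -0.8,"twist": 0,"claw": 0},
  {"tx": 0,"ty": 0,"tz": -1.6,"twist": 0,"claw": 0},
])

```text
clock: 13.5
tcp_pos: [0.5793, -0.0882, 0.2277]
eef_rot: [[0.001, 0.524, -0.852], [-0.0, -0.852, -0.524], [-1.0, 0.001, -0.001]]
force: [-2.9, 1.7, 7.0]
grip_width: -0.0
```

move_arm([
  {"tx": 0,"ty": 0,"tz": -0.8,"twist": 0,"claw": 0},
  {"tx": 0,"ty": 0,"tz": -1.6,"twist": 0,"claw": 0},
])

```text
clock: 13.75
tcp_pos: [0.5793, -0.0882, 0.2261]
eef_rot: [[0.001, 0.524, -0.852], [-0.0, -0.852, -0.524], [-1.0, 0.001, -0.001]]
force: [-3.2, 2.1, 7.7]
grip_width: 0.0002
```

move_arm([
  {"tx": 0,"ty": 0,"tz": -0.8,"twist": 0,"claw": 0},
  {"tx": 0,"ty": 0,"tz": -1.6,"twist": 0,"claw": 0},
])

```text
clock: 14.0
tcp_pos: [0.5793, -0.0882, 0.2245]
eef_rot: [[0.001, 0.524, -0.852], [-0.0, -0.852, -0.524], [-1.0, 0.001, -0.001]]
force: [-3.9, 1.5, 7.2]
grip_width: -0.0001
```

move_arm([
  {"tx": 0,"ty": 0,"tz": -0.8,"twist": 0,"claw": 0},
  {"tx": 0,"ty": 0,"tz": -1.6,"twist": 0,"claw": 0},
])

```text
clock: 14.25
tcp_pos: [0.5793, -0.0883, 0.222]
eef_rot: [[0.001, 0.524, -0.852], [-0.0, -0.852, -0.524], [-1.0, 0.0, -0.001]]
force: [-1.1, 0.8, 3.6]
grip_width: 0.0003
```

```bash
python3 - <<'E'
from h import *
import cv2
im=r.grab_frame("side")[70:190,290:420]
cv2.imwrite("pics/p60.png",cv2.resize(im,None,fx=4.5,fy=4.5,interpolation=cv2.INTER_CUBIC)[:,:,::-1])
E
```

```text
(no output)
```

View pics/p60.png

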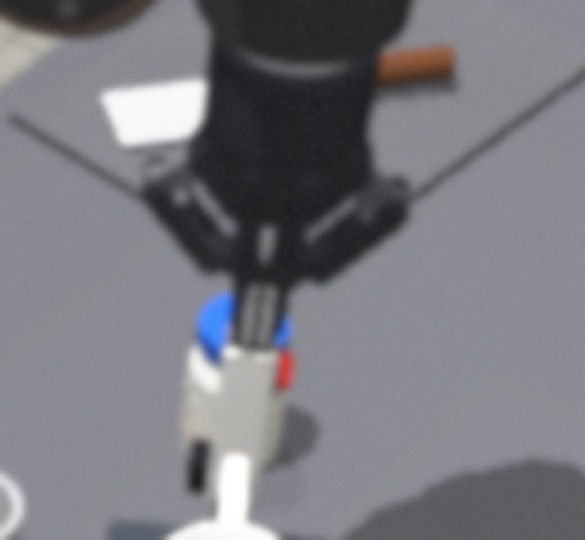

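The force dropped to 3.6 N, the tube jumped, and red has reappeared at (287,370), so the pin has probably snapped in. I back off upward and check with a clear view.

move_arm([
  {"tx": 0,"ty": 0,"tz": 5,"twist": 0,"claw": 0},
  {"tx": 0,"ty": 0,"tz": 30,"twist": 0,"claw": 0},
  {"tx": 0,"ty": 0,"tz": 70,"twist": 0,"claw": 0},
  {"tx": 0,"ty": 0,"tz": 110,"twist": 0,"claw": 0},
  {"tx": 0,"ty": 0,"tz": 120,"twist": 0,"claw": 0},
  {"tx": 0,"ty": 0,"tz": 120,"twist": 0,"claw": 0},
])

```text
clock: 15.05
tcp_pos: [0.5792, -0.0881, 0.3417]
eef_rot: [[0.001, 0.523, -0.852], [0.0, -0.852, -0.523], [-1.0, -0.0, -0.001]]
force: [-0.1, -0.1, -0.2]
grip_width: 0.0001
```

```bash
python3 red.py; python3 - <<'E'
from h import *
import cv2
im=r.grab_frame("side")[120:260,280:400]
cv2.imwrite("pics/fin.png",cv2.resize(im,None,fx=4.2,fy=4.2,interpolation=cv2.INTER_CUBIC)[:,:,::-1])
def proj(X):
    p=r.camera_params("side");c=np.array(p["R"])@X+p["t"];return p["fx"]*c[0]/c[2]+p["cx"],p["fy"]*c[1]/c[2]+p["cy"]
a=np.array([.579,-.088,.222-.026]);x=np.array([.853,.522,0])
for d in(.015,.017,.022): print(d,proj(a-d*x),"start z",proj(a-d*x+[0,0,.062]))
E
```

```text
12 352.5833333333333 152.83333333333334 1
0.015 (np.float64(352.2810406900581), np.float64(153.7483844933639)) start z (np.float64(355.60366238366186), np.float64(132.59107269712507))
0.017 (np.float64(353.16896808028594), np.float64(153.834310140621)) start z (np.float64(356.53356655593024), np.float64(132.677323651098))
0.022 (np.float64(355.3900785713097), np.float64(154.04924928842883)) start z (np.float64(358.8597431962755), np.float64(132.89308239304432))
```

View pics/fin.png

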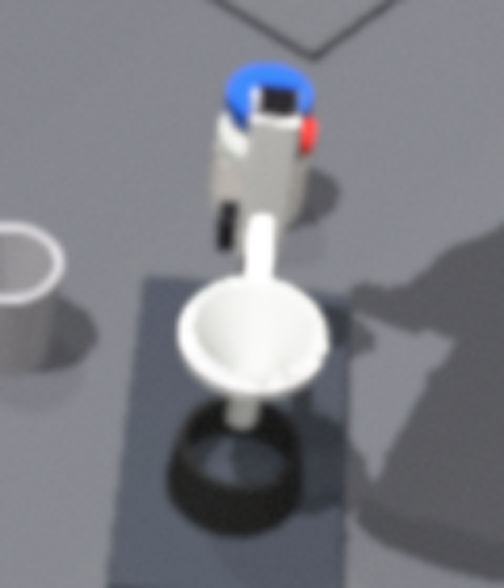

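The red knob is clearly out at (309,135), and the mould, beaker and jar appear undisturbed. I'll compare the knob's exposed area with the start picture.

```bash
python3 - <<'E'
from h import *
import cv2
def area(im,r0,r1,c0,c1):
    a=im.astype(float)[r0:r1,c0:c1];e=np.clip(a[...,0]-a[...,1:].mean(2)-15,0,None)
    c=e.sum(0);return round(e.sum()),np.round(c).astype(int).tolist()
im=r.grab_frame("side");np.save("side1.npy",im);np.save("top1.npy",r.grab_frame("top"))
print("start",area(np.load("side0.npy"),122,142,346,366))
print("now",area(im,142,164,343,363))
g=cv2.resize(cv2.imread("pics/rel.png"),(130,120),interpolation=cv2.INTER_AREA)[:,:,::-1]
print("between",area(g,74,96,54,74))
g=cv2.resize(cv2.imread("pics/strad.png"),(130,120),interpolation=cv2.INTER_AREA)[:,:,::-1]
print("out,resized",area(g,70,95,56,76))
E
```

```text
start (4113, [0, 0, 0, 0, 0, 0, 0, 0, 172, 746, 1150, 1107, 733, 204, 0, 0, 0, 0, 0, 0])
now (3576, [0, 0, 0, 0, 0, 0, 0, 0, 304, 874, 1104, 877, 389, 28, 0, 0, 0, 0, 0, 0])
between (326, [0, 0, 0, 0, 0, 0, 0, 0, 0, 30, 162, 130, 3, 0, 0, 0, 0, 0, 0, 0])
out,resized (2528, [0, 0, 0, 0, 0, 0, 0, 0, 101, 484, 782, 710, 372, 80, 0, 0, 0, 0, 0, 0])
```

```bash
python3 -c "
from station import r
print(r.state()['clock'],r.state()['force']);print(r.sign_off())"
```

```text
15.25 [ 1.08406414  0.45050012 -0.91222585]
the job is handed in; nothing more can be done
None
```

The funnel is down one hole and the job was handed in at about 15 s, with the robot touching nothing.

**What I did:** I squeezed the button fully in with a 20 N grip and slid the tube about 14 mm down. I then let go, and the pictures showed the button resting part-way in. From there I pushed the cap down in small steps with closed fingers, at about 8 N each. At about 62 mm the push force fell to 3.6 N and the button popped out. I stopped there and backed off 120 mm.

**Last checks:**
- **Button:** the visible red area is 3576, against 4113 at the start. I put the difference down to the knob being farther from the camera, so this matches fully out. Between the holes it was only 326.
- **Force:** the reading at the end was about zero, and no push or squeeze reading exceeded about 9 N.
- **Bystanders:** the mould, jar and beaker look undisturbed in the last picture. I did not measure their positions, and the spatula was outside that crop. I saved a final top view but did not look at it.
- **Seating:** I did not press again to test the pin in its hole, so as not to force it.

Two early move calls were refused as invalid, and the arm did not move.

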